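# Match the lid leaf of a hinge to its jamb

### The job

On the hinge jig, slide the hinge pin back out of the knuckles by its grip until the grip stands in line with the two thin upright mark plates beside the rail, and leave the pin parked there. Then lift the loose hinge leaf by its wooden batten out of its rack, bring its two knuckles down into the two gaps between the knuckles on the jamb block, and finish while holding it upright there, with the knuckle holes in line so that the pin could pass the batten standing over the jamb block and the leaf carried by the gripper alone, not resting or pressing on the jig. Do not push over or shift the ink bottles or the stamp that stand around.

Things in the scene. Friction and masses are not known exactly. Their poses are not given: they have to be found in the camera images.
- jig: fixed jig: plywood board 110 x 340 x 15 mm; at its left (+y) end a wooden jamb block (x = 16 to 58 mm, 130 mm long, top 71 mm high) with an aluminium hinge leaf on its front, at its right end a rail for the pin carriage. Origin on the table below the middle of the hinge; x from the front to the jamb block, y along the hinge axis, z up. Yaw within 15 degrees
- jig_axis (a point): middle of the hinge axis, 75 mm above the table, axes as the jig. Three fixed knuckles (outside diameter 22, bore 12, each 20 mm wide) at y = -44, 0, +44 mm leave two gaps 24 mm wide at y = -22, +22 mm. Nothing on the jig is above 86 mm but the pin carriage's grip (136 mm)
- jig_axis_left (a point): point on the jig's hinge axis 30 mm to +y of its middle
- jig_axis_right (a point): point on the jig's hinge axis 30 mm to -y of its middle
- pin_slide (a joint): travel of the pin carriage in m along the jig's own -y: 0 = pin (7 mm thick, 131 mm long) right through all knuckles, 0.120 = parked at the mark, tip of the pin 8 mm clear of the outermost knuckle, 0.150 = end stop. It starts between 0 and 0.03. Sliding friction about 2 N, no spring; it stays where it is left
- pin_grip (a point): middle of the upright black grip on the pin carriage, to be pinched from above: 18 mm along the jig's x, 16 mm along y, from 91 to 136 mm above the table; this point is 125 mm up. Carriage below: 32 x 30 mm, 49 to 91 mm high
- park_mark (a point): where point pin_grip is when the pin is parked: 125 mm above the table, straight over the rail between the two thin upright mark plates (4 mm wide, top at 68 mm), 208 mm to -y of the jig's origin
- rack: fixed open wooden rack, 75 x 150 mm, walls up to 60 mm high, in which the loose leaf stands upright with 2 to 3 mm of play, knuckles towards the robot; origin on the table below the leaf's knuckle axis; axes as the leaf's. Yaw within 20 degrees
- leaf: loose hinge leaf, 0.14 to 0.26 kg: wooden batten 18 x 120 x 90 mm (x = 16 to 34, z = 4 to 94 mm) with an aluminium leaf on its front whose two knuckles hang below and in front. Origin in the middle of the knuckles' axis; x from knuckles to batten, y along the knuckles, z up. In the rack the origin is 31 mm above the table. In place its origin is at point jig_axis, axes as the jig's
- leaf_left (a point): point on the leaf's knuckle axis 30 mm to its +y. The two knuckles: outside diameter 22, bore 12, each 16 mm wide, at y = -22 and +22 mm. In place 8 mm are left between batten and jamb block
- leaf_right (a point): point on the leaf's knuckle axis 30 mm to its -y
- leaf_grip (a point): where to pinch the batten across its 18 mm thickness (along the leaf's x): in the leaf's frame x = 25, y = 0, z = 72 mm, 22 mm below the top of the batten, above the aluminium plate (which ends at z = 50 mm)
- ink_near: dropper ink bottle, 40 x 41 x 70 mm, standing loose in front of the jig; origin under its foot
- ink_far: dropper ink bottle, 40 x 41 x 70 mm, standing loose behind the rack; origin under its foot
- stamp_b: self-inking stamp, 26 x 22 x 64 mm, standing loose behind the jig; origin under its foot
Not all that is in view belongs to the job. What is shaped like the leaf but blue or green is not meant.

How it is judged (in metres and radians):
On the way, in this order (a step that is already met when the one before it is completed fails the run):
1. the pin is drawn out and parked at the mark, and let go, with the leaf still in its rack (value of joint pin_slide between 0.112 and 0.128 m and contact force between the fingers and pin_slide below 0.1 N and distance between leaf and rack below 0.045 m), for 0.2 s.
2. the leaf is lifted out of the rack in the fingers (height (world z) of leaf above 0.06 m and contact force between the fingers and leaf above 1 N), for 0.1 s.
At the end, for the whole second after the job is handed in: leaf held still in the fingers, pressing on the jig with under 5 N, upright within 0.15 rad, both ends of its knuckle axis within 4 mm in height and front to back and 6 mm along of the jig's hinge axis; pin parked within 8 mm of the mark; ink bottles and stamp within 30 mm of where they stood (value of joint pin_slide between 0.112 and 0.128 m and x of leaf_left in the frame of jig_axis_left between -0.004 and 0.004 m and z of leaf_left in the frame of jig_axis_left between -0.004 and 0.004 m and y of leaf_left in the frame of jig_axis_left between -0.006 and 0.006 m and x of leaf_right in the frame of jig_axis_right between -0.004 and 0.004 m and z of leaf_right in the frame of jig_axis_right between -0.004 and 0.004 m and y of leaf_right in the frame of jig_axis_right between -0.006 and 0.006 m and angle between leaf's own z axis and vertical below 0.15 rad and contact force between the fingers and leaf above 1 N and linear speed of leaf below 0.02 m/s and distance of each of ink_near, ink_far, stamp_b from where it was at the start of the episode below 0.03 m and contact force between leaf and jig below 5 N); the arm keeps its last pose, push and grip.
It fails at once if an ink bottle or the stamp is shifted by more than 30 mm (distance of any of ink_near, ink_far, stamp_b from where it was at the start of the episode above 0.03 m).
It also fails if it takes over 53 s, if anything falls off the work surface, if the arm or the gripper's body presses on something with over 40 N, if the wrist force passes 120 N, or if a joint passes its speed limit or range.

### The arm

A 6-joint arm with a two-finger parallel gripper is mounted at the origin on a cart in front of the work surface, level with it; the furniture and walls round the work are solid. World frame = base frame: x ahead of the robot, y to its left, z up, the work surface at z = 0. Lengths are in m, angles in degrees, forces in N, time in s.
With the tool pointing down it reaches from about 0.4 to 0.825 m from the base axis. Payload 7 kg.
Tool frame: the origin (TCP) lies midway between the tips of the shut fingers; the grasp point (between the pads) lies r.grip_depth behind it (r.grip_depth is the distance from the TCP to the grasp point, in m); z points along the fingers, y is the line along which they close (so a half turn about z gives the same grasp; the last joint's range is limited). The gripper opens to 88 mm and grips with 3 to 60 N. Pads are 19 mm wide; open, the fingers measure 130 mm over their backs; the gripper's body (78 mm by 193 mm) begins 47 mm behind the grasp point.
Start: joints at [-48.696, 20.546, 0.682, 0, -70.136, -16.507], TCP at [0.283, -0.613, 0.195] pointing down, gripper open.
Joint ranges: [-176.03, 176.03], [-82.01, 121.73], [-58.28, 71.71], [-173.87, 95.51], [-174.79, -0.11], [-173.66, 173.66]. Speed limits (degrees/s): [136.94, 136.94, 172.46, 180, 180, 180].

### API

Orientations are given as [roll, pitch, yaw] about the fixed x, y, z axes, in that order (R = Rz(yaw) Ry(pitch) Rx(roll)).
In Python, from plant import r gives the robot as it stands.
- The arm moves only by the shell command python3 -m pendant 'ROWS' [OPENING] [FORCE]. ROWS is a JSON list of rows, 1 to 12 of them, each of 6 numbers: dx, dy, dz in m, then a rotation vector rx, ry, rz in degrees; each row is the pose to reach, as a shift and turn from the pose commanded when the command began, along the tool's axes at that moment; what a row does not reach only later rows make up. A row lasts 1/12 s, in which the tool goes at most 0.0417 m and 7.16 degrees, less where a joint would pass 70% of its speed; a pose out of reach is approached as far as the arm can. OPENING is the finger opening in m, set as the command begins (- or left out keeps the last). The fingers move at their own pace and stop on an object; FORCE is the grip in N (left out, the last holds). Time passes only in rows, so rows that do not move let the fingers close. It prints the time, the measured TCP pose, the force, the opening and the grip force at its end.
- r.get_state(): the state, without advancing time (a new reading comes with each control period).
- r.capture(name): name is "scene" or "top" or "wrist"; returns a dict with "frame" (420x560x3 uint8, red, green, blue), "z_map" (420x560 float32, m along the optical axis (not along the pixel's ray), 0 where there is no reading), "fx", "fy", "cx", "cy" (pixels), "cam_to_world" (4x4, takes a point from camera to world coordinates). Camera axes: x right, y down, z forward; pixel columns grow to the right and rows downward; lengths in m; the calibration is good to about 2 mm. A picture is of the moment at which its call begins.
- r.close_job(): hands the job in; it is judged then, once.
The state is a dict: "time_s": time; "joints": joint angles; "qd": joint speeds; "joint_torque": joint torques, N m; "tcp_pos": TCP position; "eef_rot": TCP orientation; "contact_force": force on the tool from outside, world axes, zero at the start; "moment": the same for the moment, N m; "gripper_width": finger opening in m; "gripper_force": force on a finger pad.
Only numpy, scipy, OpenCV 4.12 (cv2) and the standard library are available. Lean on these libraries where they do the work, as an engineer would, in place of code of your own. Each camera call takes 0.05 s, during which the arm holds its last target. There are 200 camera calls.

## Working session

There is one attempt and no reset: what is moved stays moved. The work goes in short steps, Python scripts to look and compute and a shell command to move; the robot and the scene stay as the last step left them, time stands still between calls to the robot, and variables do not carry over. Pictures are saved under pics/ and viewed, at most 10 in all, crops included, and the job is handed in when it is done.

```bash
ls; mkdir -p pics
cat > h.py <<'E'
import numpy as np,cv2,pickle
from plant import r
from scipy.spatial.transform import Rotation as R
def cap(n):
    c=r.capture(n); pickle.dump(c,open(f'{n}.pkl','wb')); return c
def cloud(c):
    z=c['z_map']; v,u=np.mgrid[:z.shape[0],:z.shape[1]]
    P=np.stack([(u-c['cx'])/c['fx']*z,(v-c['cy'])/c['fy']*z,z,np.ones_like(z)],-1)@np.array(c['cam_to_world']).T
    P=P[...,:3]; P[z==0]=np.nan; return P
E
python3 - <<'E'
from h import *
for n in ('scene','top'):
    c=cap(n); cv2.imwrite(f'pics/{n}0.png',cv2.cvtColor(cv2.resize(c['frame'],(800,600),interpolation=cv2.INTER_CUBIC),cv2.COLOR_RGB2BGR))
    print(n,c['fx'],np.round(c['cam_to_world'],3).tolist())
s=r.get_state(); print(s, r.grip_depth)
E
```

```text
pics
scene 490.21358645592574 [[-0.885, -0.284, 0.369, 0.129], [-0.466, 0.561, -0.685, 0.941], [-0.012, -0.778, -0.628, 0.869], [0.0, 0.0, 0.0, 1.0]]
top 502.84847861342956 [[0.02, -0.992, 0.127, 0.425], [-1.0, -0.02, 0.004, 0.078], [-0.001, -0.127, -0.992, 1.166], [0.0, 0.0, 0.0, 1.0]]
{'time_s': 0.1, 'joints': array([-4.86983648e+01,  2.05862974e+01,  6.39636991e-01, -1.71441083e-02,
       -7.01365618e+01, -1.65062695e+01]), 'qd': array([-0.03698961, -0.15059354,  0.0228839 ,  0.13081483,  0.03562205,
       -0.01017735]), 'joint_torque': array([-9.87998174e-04, -5.84163094e+01,  2.93752384e+01,  7.01548755e+00,
        1.01807347e-02, -2.02551371e-05]), 'tcp_pos': array([ 0.28283995, -0.61235276,  0.19443461]), 'eef_rot': array([ 1.79915628e+02, -8.19384699e-03, -1.55210465e+02]), 'contact_force': array([0.1299205 , 0.02451128, 0.38562556]), 'moment': array([-0.02957501, -0.03963409,  0.00966504]), 'gripper_force': 0.0, 'gripper_width': 0.08772095024900957} 0.0188
```

View pics/scene0.png

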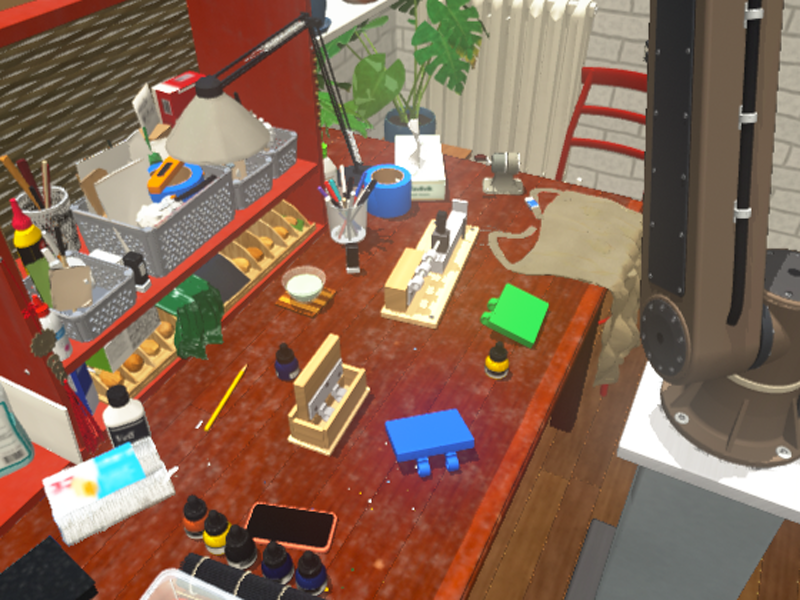

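View pics/top0.png

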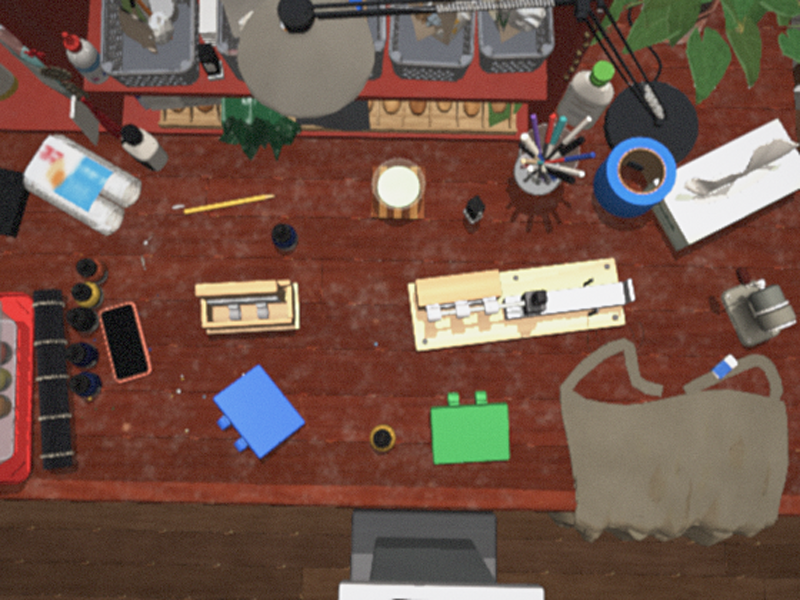

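The scene shows the wooden-batten leaf standing in its rack (top view ~(247,300), scene ~(325,385)). The blue plate (258,412) and the green plate (470,432) are decoys by colour. The jig is at (520,305) with its black grip at (537,300). ink_near is at (382,438), ink_far at (285,235) and the stamp at (475,208).

Run:
```python
from h import *
def ld(n): return pickle.load(open(n+'.pkl','rb'))
def rect(p):
    (c,s,a)=cv2.minAreaRect((p[:,:2]*1000).astype(np.float32)); return np.round(c,1),np.round(s,1),round(a,1)
for n in('top','scene'):
    c=ld(n);P=cloud(c);f=c['frame'].astype(int)
    xy=P[...,:2];z=P[...,2]
    def sel(x0,x1,y0,y1,z0,z1):
        m=(P[...,0]>x0)&(P[...,0]<x1)&(P[...,1]>y0)&(P[...,1]<y1)&(z>z0)&(z<z1); return m
    if n=='top':
        for nm,(u,v) in dict(jig=(520,305),grip=(537,299),batten=(240,288),inkn=(382,438),inkf=(285,235),stamp=(475,208),jamb=(458,288),table=(350,350)).items():
            print(nm,np.round(P[int(v*.7),int(u*.7)],4))
    b=sel(.3,.8,.1,.5,.105,.145); print(n,'batten top',b.sum(),rect(P[b]),np.median(z[b]), np.percentile(z[b],[5,95]))
    b=sel(.3,.8,-.35,.08,.095,.16); print(n,'grip',b.sum(),rect(P[b]),np.percentile(z[b],[5,50,95]), P[b].mean(0))
    b=sel(.45,.8,-.4,.1,.060,.08); print(n,'jamb',b.sum(),rect(P[b]),np.percentile(z[b],[5,50,95]))
    b=sel(.4,.66,-.4,.1,.011,.1); print(n,'jig',b.sum(),rect(P[b]))
c=ld('top');im=c['frame'][190:255,270:460]
im=cv2.resize(im,None,fx=4,fy=4,interpolation=cv2.INTER_CUBIC); im2=cv2.resize(c['frame'][190:240,130:215],None,fx=4,fy=4,interpolation=cv2.INTER_CUBIC)
o=np.zeros((im.shape[0]+im2.shape[0],800,3),np.uint8);o[:im.shape[0],:im.shape[1]]=im;o[im.shape[0]:,:im2.shape[1]]=im2
cv2.imwrite('pics/crop1.png',o[...,::-1])
```

```text
jig [ 0.5838 -0.1109  0.0788]
grip [ 0.5848 -0.1244  0.1325]
batten [0.5946 0.3084 0.1234]
inkn [0.379  0.0965 0.0716]
inkf [0.6925 0.2579 0.0521]
stamp [ 0.7389 -0.0416  0.0652]
jamb [ 0.6098 -0.0153  0.0707]
table [0.5167 0.154  0.0048]
top batten top 570 (array([593.1, 313.9]), array([ 19. , 118.4]), 4.2) 0.12541762730389172 [0.11089969 0.12916798]
top grip 388 (array([ 687.6, -155.8]), array([105.1, 224.4]), 89.9) [0.09775412 0.125974   0.1412544 ] [ 0.72034748 -0.14757733  0.12277746]
top jamb 2214 (array([ 687., -176.]), array([232.2, 460.3]), 4.5) [0.06270784 0.07271354 0.07922946]
top jig 9041 (array([ 530. , -170.6]), array([458.9, 259.9]), 90.0)
scene batten top 522 (array([593.5, 318.3]), array([ 20.3, 121.3]), 4.8) 0.123708246497716 [0.10724703 0.12680671]
scene grip 258 (array([ 691.3, -151.4]), array([220.9,  82.6]), 3.8) [0.09693709 0.12026469 0.13791759] [ 0.69958935 -0.13414376  0.11858035]
scene jamb 1163 (array([ 687.7, -173.6]), array([231.3, 463.6]), 4.5) [0.06202668 0.07124394 0.07918936]
scene jig 3797 (array([ 529.6, -167.4]), array([258.9, 464.7]), 0.1)
```

View pics/crop1.png

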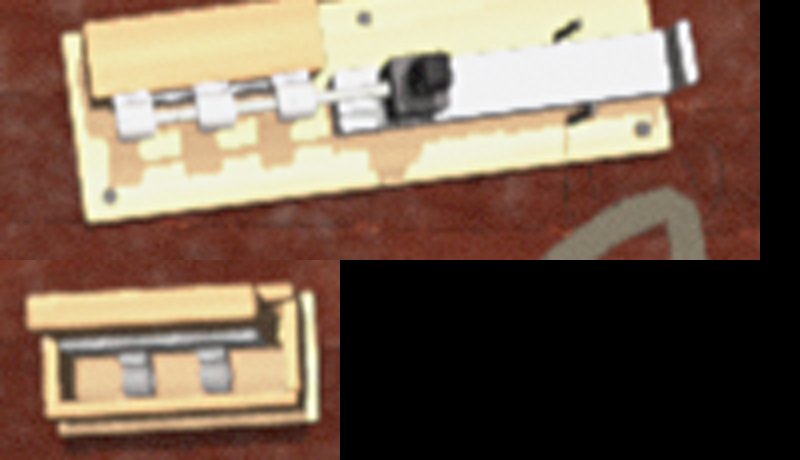

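The crop confirms the aluminium and wood leaf in the rack (knuckles at crop ~(137,372) and (213,368)). It also shows the jig with three knuckles, the grip, and the mark plates at crop ~(567,30) and (580,115).

```bash
cat >> h.py <<'E'
def ld(n): return pickle.load(open(n+'.pkl','rb'))
def rect(p):
    if len(p)<5: return None
    (c,s,a)=cv2.minAreaRect((p[:,:2]*1000).astype(np.float32)); return np.round(c,1),np.round(s,1),round(a,1)
def sel(P,x0,x1,y0,y1,z0,z1):
    return P[(P[...,0]>x0)&(P[...,0]<x1)&(P[...,1]>y0)&(P[...,1]<y1)&(P[...,2]>z0)&(P[...,2]<z1)]
E
python3 - <<'E'
from h import *
for n in('top','scene'):
    P=cloud(ld(n))
    for nm,b in dict(batt=(.55,.65,.2,.42,.117,.135),grip=(.55,.62,-.17,-.08,.12,.145),jamb=(.585,.68,-.1,.1,.066,.077),board=(.5,.68,-.32,.1,.010,.02),rack=(.5,.65,.2,.42,.052,.068)).items():
        q=sel(P,*b); print(n,nm,len(q),rect(q),np.round(q.mean(0),4),np.round(np.median(q,0),4))
E
```

```text
top batt 509 (array([593.1, 314. ]), array([ 19. , 118.2]), 4.2) [0.5924 0.314  0.1257] [0.5924 0.314  0.1258]
top grip 86 (array([ 587.9, -131.3]), array([18.4, 16.7]), 10.5) [ 0.5874 -0.1305  0.1343] [ 0.5875 -0.1301  0.1357]
top jamb 1081 (array([611.5, -23.4]), array([ 52.3, 144.6]), 0.6) [ 0.609  -0.0191  0.072 ] [ 0.609  -0.0197  0.0721]
top board 3840 (array([ 563.7, -124.2]), array([175.2, 350.3]), 7.9) [ 0.5857 -0.124   0.0158] [ 0.5704 -0.1305  0.0159]
top rack 430 (array([579.6, 312.7]), array([ 67.4, 141.7]), 4.5) [0.5659 0.3042 0.0572] [0.5547 0.2999 0.0568]
scene batt 380 (array([593.6, 317.4]), array([ 20.3, 119.5]), 4.8) [0.5917 0.3219 0.1241] [0.5911 0.323  0.1246]
scene grip 50 (array([ 587.2, -126. ]), array([19. , 16.5]), 44.2) [ 0.5876 -0.1252  0.1304] [ 0.5871 -0.1239  0.1304]
scene jamb 468 (array([610.9, -22.9]), array([ 52.4, 150.2]), 0.7) [ 0.6086 -0.0125  0.0711] [ 0.6086 -0.0117  0.0712]
scene board 1416 (array([ 568.4, -114.5]), array([174. , 348.2]), 6.3) [ 0.5711 -0.0767  0.0149] [ 0.5656 -0.0586  0.0149]
scene rack 454 (array([579.9, 317.4]), array([ 68.5, 142.8]), 4.3) [0.5701 0.332  0.0573] [0.578  0.341  0.0563]
```

```bash
cat >> h.py <<'E'
def go(p,yaw,tilt0=True):
    s=r.get_state(); T=R.from_euler('xyz',s['eef_rot'],degrees=True)
    d=T.inv().apply(np.array(p)-s['tcp_pos']); w=(T.inv()*R.from_euler('xyz',[180,0,yaw],degrees=True)).as_rotvec(degrees=True)
    print('ROW',np.round(d,4),np.round(w,2),'dist',round(np.linalg.norm(d),4),'rows',np.linalg.norm(d)/.0417,np.linalg.norm(w)/7.16)
E
python3 -c "
from h import *
go([.575,-.13,.26],-85)"
```

```text
ROW [-0.4675  0.3155 -0.0652] [ 8.000e-02  4.000e-02 -7.021e+01] dist 0.5677 rows 13.614694887062285 9.805937966158277
```

```bash
F='[-0.4675,0.3155,-0.0652,0,0,-70.2]'
python3 -m pendant '[[-0.04,0.03,-0.01,0,0,-7],[-0.08,0.055,-0.02,0,0,-14],[-0.12,0.08,-0.03,0,0,-21],[-0.16,0.11,-0.04,0,0,-28],[-0.2,0.135,-0.05,0,0,-35],[-0.24,0.16,-0.06,0,0,-42],[-0.27,0.185,-0.065,0,0,-49],[-0.30,0.205,-0.065,0,0,-56],[-0.33,0.225,-0.065,0,0,-63],[-0.36,0.245,-0.065,0,0,-70],[-0.39,0.265,-0.065,0,0,-70],[-0.42,0.285,-0.065,0,0,-70]]'
python3 -m pendant '[[-0.02,0.005,0,0,0,0],[-0.04,0.01,0,0,0,0],[-0.04,0.01,0,0,0,0],[-0.04,0.01,0,0,0,0]]'
python3 - <<'E'
from h import *
c=cap('wrist'); cv2.imwrite('pics/w1.png',c['frame'][...,::-1]); print(np.round(c['cam_to_world'],3).tolist(),c['fx'])
print(r.get_state()['tcp_pos'],r.get_state()['eef_rot'])
E
```

```text
time_s: 1.1
tcp_pos: [0.5381, -0.1875, 0.2604]
eef_rot: [-180.0, 0.0, -85.2]
contact_force: [1.3, -1.3, -0.3]
gripper_width: 0.0877
gripper_force: 0.0
time_s: 1.43
tcp_pos: [0.5242, -0.1496, 0.2602]
eef_rot: [180.0, 0.0, -85.1]
contact_force: [0.6, 0.2, 0.0]
gripper_width: 0.0875
gripper_force: 0.0
[[-0.996, -0.084, -0.026, 0.532], [-0.088, 0.95, 0.299, -0.231], [-0.0, 0.3, -0.954, 0.45], [0.0, 0.0, 0.0, 1.0]] 353.58927204093567
[ 0.52429442 -0.15033942  0.26018376] [ 1.79994955e+02 -3.83105142e-03 -8.51389609e+01]
```

View pics/w1.png

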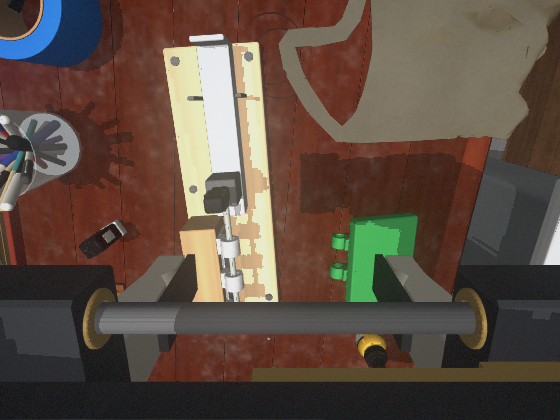

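The wrist view shows the grip at (215,195), mark plates at (195,98) and (240,96), the jamb at (200,250), and knuckles at (230,245) and (233,282).

```bash
cat >> h.py <<'E'
def pts(n,b,smin=0,smax=255,vmax=255,c=None):
    c=c or ld(n); P=cloud(c); h=cv2.cvtColor(c['frame'],cv2.COLOR_RGB2HSV)
    m=(P[...,0]>b[0])&(P[...,0]<b[1])&(P[...,1]>b[2])&(P[...,1]<b[3])&(P[...,2]>b[4])&(P[...,2]<b[5])&(h[...,1]>=smin)&(h[...,1]<=smax)&(h[...,2]<=vmax)
    m=cv2.morphologyEx(m.astype(np.uint8),cv2.MORPH_OPEN,np.ones((2,2)))>0
    return P[m]
E
python3 - <<'E'
from h import *
for n in('top','scene','wrist'):
    for nm,b,k in (('jamb',(.56,.68,-.11,.1,.066,.077),dict(smin=60)),('grip',(.55,.62,-.17,-.08,.1,.145),{}),('knuck',(.54,.62,-.11,.06,.076,.092),dict(smax=60)),('board',(.5,.68,-.32,.1,.010,.02),dict(smin=0)),('marks',(.52,.67,-.26,-.18,.03,.075),dict(vmax=90))):
        q=pts(n,b,**k)
        if len(q)<5: continue
        rc=rect(q); w=q[:,:2]-q[:,:2].mean(0); e=np.linalg.svd(w,full_matrices=False)[2][0]; print(n,nm,len(q),rc,np.round(q.mean(0),4),np.round(np.percentile(q[:,2],[5,50,95]),4),'pca',round(np.degrees(np.arctan2(-e[0],e[1])) if e[1]>0 else np.degrees(np.arctan2(e[0],-e[1])),2))
E
```

```text
Traceback (most recent call last):
numpy.linalg.LinAlgError: SVD did not converge
```

```bash
sed -i 's/    return P\[m\]/    m\&=np.isfinite(P[...,2]); return P[m]/' h.py
cat > m.py <<'E'
from h import *
for n in('top','scene','wrist'):
    for nm,b,k in (('jamb',(.56,.68,-.11,.1,.066,.077),dict(smin=60)),('grip',(.55,.62,-.17,-.08,.1,.145),{}),('knuck',(.54,.62,-.11,.06,.076,.092),dict(smax=60)),('board',(.5,.68,-.32,.1,.010,.02),dict(smin=0)),('marks',(.52,.67,-.26,-.18,.03,.075),dict(vmax=90))):
        q=pts(n,b,**k)
        if len(q)<5: continue
        rc=rect(q); w=q[:,:2]-q[:,:2].mean(0); e=np.linalg.svd(w,full_matrices=False)[2][0]; e=e*np.sign(e[1]); print(n,nm,len(q),rc,np.round(q.mean(0),4),np.round(np.percentile(q[:,2],[5,50,95]),4),'pca',round(np.degrees(np.arctan2(-e[0],e[1])),2))
E
python3 m.py
```

```text
top jamb 1053 (array([608.9, -24.6]), array([ 48.1, 143. ]), 13.1) [ 0.6072 -0.0191  0.0709] [0.0675 0.072  0.0757] pca 8.98
top grip 105 (array([ 590.1, -143. ]), array([19.4, 42.3]), 22.6) [ 0.586  -0.1335  0.1216] [0.0511 0.1342 0.1394] pca 21.26
top knuck 367 (array([577. , -42.8]), array([ 25. , 146.4]), 9.5) [ 0.5724 -0.0336  0.0729] [0.0157 0.0825 0.0888] pca 8.58
top board 3723 (array([ 592.4, -119.4]), array([109.6, 344.2]), 8.4) [ 0.5839 -0.1254  0.0167] [0.0103 0.016  0.0206] pca 15.33
scene jamb 430 (array([603.5, -12.7]), array([ 47.2, 130.7]), 6.8) [ 0.6055 -0.006   0.0708] [0.0663 0.071  0.0737] pca 8.45
scene grip 90 (array([ 624.4, -224.5]), array([ 17.1, 226.3]), 20.7) [ 0.5913 -0.1403  0.1076] [0.0459 0.114  0.1363] pca 19.12
scene knuck 161 (array([578.1, -42.2]), array([ 24. , 155.6]), 9.0) [ 0.5727 -0.0295  0.0738] [0.0209 0.0798 0.0862] pca 9.96
scene board 1378 (array([ 591.4, -113. ]), array([107.4, 344.2]), 8.3) [ 0.5662 -0.0718  0.0156] [0.0067 0.0147 0.0184] pca 7.01
wrist jamb 2140 (array([599.5, -86.6]), array([205.8,  71.5]), 77.8) [ 0.6076 -0.0413  0.0768] [0.0696 0.0712 0.0727] pca -0.06
wrist grip 553 (array([ 596.2, -109.6]), array([68. , 23.4]), 71.7) [ 0.5882 -0.1316  0.1235] [0.0848 0.1336 0.1368] pca -18.53
wrist knuck 934 (array([572.4, -72.8]), array([221. ,  37.6]), 82.5) [ 0.5762 -0.0488  0.0794] [0.0165 0.082  0.0863] pca 5.93
wrist board 12530 (array([ 584.3, -114.3]), array([129.4, 340. ]), 8.6) [ 0.5916 -0.1473  0.0167] [0.0134 0.0151 0.0168] pca 16.89
wrist marks 40 (array([ 604.3, -227. ]), array([57.9, 31. ]), 39.7) [ 0.6089 -0.228   0.0364] [0.0152 0.0356 0.0602] pca -74.44
```

Run:
```python
from h import *
q=pts('wrist',(.55,.62,-.17,-.08,.128,.142)); m=np.median(q[:,2]); q=q[abs(q[:,2]-m)<.004]; print('grip top',len(q),rect(q),q.mean(0))
P=cloud(ld('wrist'))
a=np.radians(8.4); ex=np.array([np.cos(a),np.sin(a)]); ey=np.array([-np.sin(a),np.cos(a)])
q=sel(P,.5,.7,-.32,.1,.012,.0185); o=np.array([.58,0])
u=(q[:,:2]-o)@ex; v=(q[:,:2]-o)@ey
for lo,hi in((-.28,-.24),(-.24,-.2),(-.2,-.16),(-.12,-.08),(-.08,-.04)):
    k=(v>lo)&(v<hi); print(lo,np.round(np.percentile(u[k],[.5,1,3,97,99,99.5]),4),k.sum())
print('v end',np.percentile(v,[.2,.5,1]))
for n in ('top','wrist','scene'):
    P=cloud(ld(n)); 
    q=sel(P,.5,.7,-.12,.1,.067,.0755) ;u=(q[:,:2]-o)@ex; v=(q[:,:2]-o)@ey;k=(u>.025);print(n,'jamb u',np.percentile(u[k],[1,50,99]),'v',np.percentile(v[k],[.5,1,99,99.5]))
    q=sel(P,.5,.7,-.12,.1,.0835,.09) ;u=(q[:,:2]-o)@ex; v=(q[:,:2]-o)@ey; h=np.histogram(v,np.arange(-.09,.09,.004)); print('kn u',np.median(u), np.percentile(q[:,2],[50,90])); print(dict(zip((h[1][:-1]*1000).astype(int).tolist(),h[0].tolist())))
```

```text
grip top 295 (array([ 589.5, -131.3]), array([17. , 15.9]), 9.7) [ 0.58914802 -0.13201207  0.13550446]
-0.28 [-0.0554 -0.0551 -0.0538  0.051   0.0527  0.053 ] 2233
-0.24 [-0.0556 -0.0552 -0.0539  0.0511  0.0526  0.0532] 1949
-0.2 [-0.0556 -0.0553 -0.054   0.0508  0.0522  0.0529] 1884
-0.12 [-0.0558 -0.0556 -0.0546  0.0511  0.0525  0.0528] 1305
-0.08 [-0.0558 -0.0555 -0.0546 -0.0037 -0.0021  0.0063] 1130
v end [-0.28423984 -0.28351055 -0.2824607 ]
top jamb u [0.02526456 0.03561424 0.0468633 ] v [-0.08461767 -0.08418073  0.04251482  0.0430228 ]
kn u -0.010753482574822056 [0.08621884 0.08873493]
{-90: 0, -86: 0, -81: 1, -77: 3, -73: 8, -69: 13, -65: 10, -61: 12, -57: 9, -53: 0, -49: 0, -45: 0, -41: 0, -37: 0, -33: 3, -29: 12, -25: 9, -21: 13, -17: 12, -13: 8, -9: 0, -5: 0, -1: 0, 2: 0, 6: 0, 10: 3, 14: 14, 18: 12, 22: 10, 26: 10, 30: 7, 34: 0, 38: 0, 42: 0, 46: 0, 50: 0, 54: 0, 58: 0, 62: 0, 66: 0, 70: 0, 74: 0, 78: 0, 82: 0}
wrist jamb u [0.02514048 0.03292339 0.04773247] v [-0.08531048 -0.08512734  0.00741621  0.00786216]
kn u -0.010182927475081356 [0.08520874 0.08638983]
{-90: 0, -86: 0, -81: 0, -77: 5, -73: 40, -69: 40, -65: 37, -61: 40, -57: 30, -53: 0, -49: 0, -45: 0, -41: 0, -37: 0, -33: 11, -29: 39, -25: 35, -21: 36, -17: 38, -13: 27, -9: 0, -5: 0, -1: 0, 2: 0, 6: 0, 10: 0, 14: 0, 18: 0, 22: 0, 26: 0, 30: 0, 34: 0, 38: 0, 42: 0, 46: 0, 50: 0, 54: 0, 58: 0, 62: 0, 66: 0, 70: 0, 74: 0, 78: 0, 82: 0}
scene jamb u [0.02543301 0.03681958 0.04828393] v [-0.08214785 -0.08104395  0.04635216  0.04656027]
kn u -0.009302777641774678 [0.0854424  0.08800618]
{-90: 0, -86: 0, -81: 0, -77: 0, -73: 1, -69: 4, -65: 4, -61: 5, -57: 1, -53: 5, -49: 0, -45: 0, -41: 0, -37: 0, -33: 0, -29: 2, -25: 4, -21: 4, -17: 3, -13: 4, -9: 2, -5: 0, -1: 0, 2: 0, 6: 0, 10: 0, 14: 3, 18: 5, 22: 3, 26: 3, 30: 3, 34: 1, 38: 0, 42: 0, 46: 0, 50: 0, 54: 0, 58: 0, 62: 0, 66: 0, 70: 0, 74: 0, 78: 0, 82: 0}
```

```bash
python3 -c "
from h import *
go([.5893,-.1315,.104],-81.5)"
```

```text
ROW [-0.0133 -0.0664  0.1562] [ 0.01 -0.   -3.64] dist 0.1702 rows 4.081955672704112 0.5082355613214575
```

```bash
python3 -m pendant '[[-0.006,-0.032,0.015,0,0,-2],[-0.0133,-0.0664,0.04,0,0,-3.6],[-0.0133,-0.0664,0.075,0,0,-3.6],[-0.0133,-0.0664,0.11,0,0,-3.6],[-0.0133,-0.0664,0.14,0,0,-3.6],[-0.0133,-0.0664,0.1562,0,0,-3.6],[-0.0133,-0.0664,0.1562,0,0,-3.6],[-0.0133,-0.0664,0.1562,0,0,-3.6]]' 0.05
python3 -m pendant '[[0,0,0,0,0,0],[0,0,0,0,0,0],[0,0,0,0,0,0],[0,0,0,0,0,0],[0,0,0,0,0,0]]' 0.0 15
python3 -c "
from h import *
a=np.radians(8.45);s=r.get_state();p=s['tcp_pos'];print(p)
go(p+.0972*np.array([np.sin(a),-np.cos(a),0]),-81.5)"
```

```text
time_s: 2.15
tcp_pos: [0.589, -0.1329, 0.1034]
eef_rot: [179.9, -0.0, -81.7]
contact_force: [0.4, -0.3, 0.2]
gripper_width: 0.0503
gripper_force: 0.0
time_s: 2.57
tcp_pos: [0.5898, -0.1318, 0.1049]
eef_rot: [-179.9, -0.0, -81.6]
contact_force: [1.1, -0.1, 0.3]
gripper_width: 0.0221
gripper_force: 0.0
[ 0.58976465 -0.13177027  0.10493513]
ROW [ 0.0972 -0.0001  0.    ] [-0.09 -0.01 -0.1 ] dist 0.0972 rows 2.3309352517985604 0.018648015963436692
```

```bash
python3 -m pendant '[[0,0,0,0,0,0],[0,0,0,0,0,0],[0,0,0,0,0,0],[0,0,0,0,0,0]]'
python3 -m pendant '[[0.008,0,0,0,0,0],[0.018,0,0,0,0,0],[0.03,0,0,0,0,0],[0.042,0,0,0,0,0],[0.054,0,0,0,0,0],[0.066,0,0,0,0,0],[0.078,0,0,0,0,0],[0.088,0,0,0,0,0],[0.095,0,0,0,0,0],[0.0972,0,0,0,0,0],[0.0972,0,0,0,0,0],[0.0972,0,0,0,0,0]]'
python3 - <<'E'
from h import *
cap('top');cap('scene')
for n in('top','scene'):
    q=pts(n,(.55,.65,-.3,-.15,.125,.142)); print(n,len(q),rect(q),q.mean(0))
print(r.get_state()['tcp_pos'])
c=ld('scene');f=c['frame']; cv2.imwrite('pics/s2.png',cv2.resize(f[130:230,265:345],None,fx=6,fy=6,interpolation=cv2.INTER_CUBIC)[...,::-1])
E
```

```text
time_s: 2.9
tcp_pos: [0.5901, -0.1319, 0.105]
eef_rot: [-179.9, -0.0, -81.6]
contact_force: [-0.0, 0.2, 4.5]
gripper_width: 0.0012
gripper_force: 2.6
time_s: 3.9
tcp_pos: [0.6045, -0.2287, 0.105]
eef_rot: [-179.9, -0.1, -81.6]
contact_force: [1.6, -1.3, 6.0]
gripper_width: 0.0005
gripper_force: 2.7
top 0 None [nan nan nan]
scene 29 (array([ 640. , -328.5]), array([ 17.3, 237.1]), 20.7) [ 0.61258902 -0.25764668  0.10630623]
[ 0.60449057 -0.22850388  0.10504676]<stdin>:4: RuntimeWarning: Mean of empty slice.
  ret = um.true_divide(
```

Run:
```python
from h import *
c=ld('scene');f=c['frame']
a=cv2.resize(f[110:260,240:360],None,fx=4,fy=4,interpolation=cv2.INTER_CUBIC)
w=cap('wrist')['frame'][:300,100:400]
o=np.zeros((600,800,3),np.uint8);o[:,:480]=a;o[:300,500:800]=w
cv2.imwrite('pics/s2.png',o[...,::-1]); s=r.get_state();print(s['contact_force'],s['joints'])
```

```text
[ 1.09768618 -1.68788088  4.63314176] [ -3.40021097  21.62999438 -10.10440765   0.06132349 -58.14946707
  11.79046969]
```

View pics/s2.png

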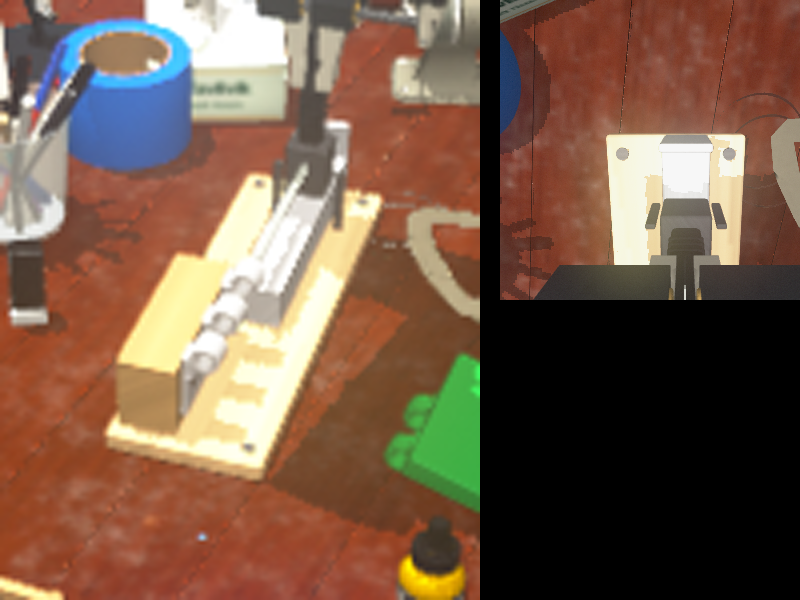

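The fingers ended up shut beside the grip and pushed it past them: the grip is at crop (690,240) against marks at (652,215) and (718,215). I'll lift and measure again.

```bash
python3 -m pendant '[[0,0,-0.02,0,0,0],[0,0,-0.06,0,0,0],[0,0,-0.10,0,0,0],[0,0,-0.14,0,0,0],[0,0,-0.155,0,0,0],[0,0,-0.155,0,0,0],[0,0,-0.155,0,0,0]]' 0.05
cat > g.py <<'E'
from h import *
a=np.radians(8.45); ex=np.array([np.cos(a),np.sin(a)]); ey=np.array([-np.sin(a),np.cos(a)]); O=np.array([.5729,-.0219])
for n in ('top','scene','wrist'):
    c=cap(n); q=pts(n,(.54,.68,-.33,-.08,.122,.142),c=c)
    for lo,hi in ((.131,.14),(.122,.131)):
        k=q[(q[:,2]>lo)&(q[:,2]<hi)]; 
        if len(k)<5: continue
        u=(k[:,:2]-O)@ex; v=(k[:,:2]-O)@ey
        print(n,lo,len(k),'u',np.round(np.percentile(u,[3,50,97]),4),'v',np.round(np.percentile(v,[3,50,97]),4),'slide',round(-np.median(v)-.088,4))
print(r.get_state()['tcp_pos'])
cv2.imwrite('pics/w3.png',cv2.resize(c['frame'][:260,100:400],None,fx=2,fy=2)[...,::-1])
E
python3 g.py
```

```text
time_s: 4.63
tcp_pos: [0.6038, -0.2275, 0.26]
eef_rot: [-179.9, 0.0, -81.6]
contact_force: [0.2, 0.4, -1.0]
gripper_width: 0.0414
gripper_force: 0.0
scene 0.131 14 u [-0.0072 -0.0032  0.0042] v [-0.2091 -0.2003 -0.1965] slide 0.1123
scene 0.122 13 u [-0.0079 -0.0012  0.0054] v [-0.2094 -0.2003 -0.198 ] slide 0.1123
wrist 0.131 337 u [-0.0078  0.0003  0.0094] v [-0.2159 -0.2092 -0.2009] slide 0.1212
wrist 0.122 32 u [-0.0081 -0.0001  0.0096] v [-0.2161 -0.2157 -0.1994] slide 0.1277
[ 0.60277207 -0.22750788  0.25737375]
```

View pics/w3.png

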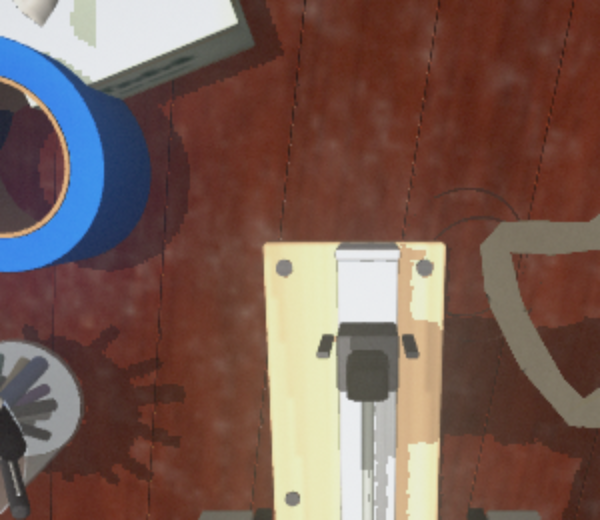

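The grip now sits between the marks (w3 picture: grip (367,375), marks (325,345) and (411,345)). I'll check this against the plates' own cloud, then look over the leaf.

Run:
```python
from h import *
a=np.radians(8.45); ex=np.array([np.cos(a),np.sin(a)]); ey=np.array([-np.sin(a),np.cos(a)]); O=np.array([.5729,-.0219])
P=cloud(ld('wrist')); q=sel(P,.5,.7,-.32,-.1,.055,.071);u=(q[:,:2]-O)@ex; v=(q[:,:2]-O)@ey
for s in(-1,1):
    k=(s*u>.018)&(abs(u)<.05)&(v<-.15); print(s,k.sum(),np.round([*np.percentile(u[k],[5,95]),*np.percentile(v[k],[5,50,95])],4),q[k,2].max())
go([.575,.30,.30],-85.5)
```

```text
-1 31 [-0.026  -0.0205 -0.2099 -0.2089 -0.2065] 0.0692953610854144
1 35 [ 0.0222  0.0287 -0.2097 -0.2088 -0.2068] 0.06934895423572063
ROW [-0.526  -0.0495 -0.0421] [0.14 0.06 3.9 ] dist 0.53 rows 12.708765377814062 0.545020234840414
```

```bash
python3 -m pendant '[[-0.03,-0.003,-0.01,0,0,1],[-0.07,-0.007,-0.02,0,0,2],[-0.11,-0.01,-0.03,0,0,3],[-0.15,-0.014,-0.04,0,0,3.9],[-0.19,-0.018,-0.042,0,0,3.9],[-0.23,-0.022,-0.042,0,0,3.9],[-0.27,-0.025,-0.042,0,0,3.9],[-0.31,-0.029,-0.042,0,0,3.9],[-0.35,-0.033,-0.042,0,0,3.9],[-0.39,-0.037,-0.042,0,0,3.9],[-0.43,-0.041,-0.042,0,0,3.9],[-0.46,-0.045,-0.042,0,0,3.9]]' 0.088
python3 -m pendant '[[-0.02,0,0,0,0,0],[-0.03,0,0,0,0,0],[-0.03,0,0,0,0,0],[-0.03,0,0,0,0,0],[-0.03,0,0,0,0,0]]'
cat > l.py <<'E'
from h import *
c=cap('wrist'); cap('top');cap('scene'); print(r.get_state()['tcp_pos'],r.get_state()['gripper_width'])
for n in('wrist','top','scene'):
    q=pts(n,(.54,.65,.2,.42,.117,.135)); 
    if len(q)<20: print(n,len(q));continue
    m=np.median(q[:,2]); q=q[abs(q[:,2]-m)<.005]; rc=rect(q)
    w=q[:,:2]-q[:,:2].mean(0); e=np.linalg.svd(w,full_matrices=False)[2][0]; e*=np.sign(e[1])
    print(n,len(q),rc,np.round(q.mean(0),4),'yaw',np.degrees(np.arctan2(-e[0],e[1])))
E
python3 l.py
```

```text
time_s: 5.78
tcp_pos: [0.5798, 0.2365, 0.2994]
eef_rot: [179.9, -0.1, -85.4]
contact_force: [0.6, 0.2, -0.0]
gripper_width: 0.0873
gripper_force: 0.0
time_s: 6.2
tcp_pos: [0.5785, 0.2626, 0.3006]
eef_rot: [180.0, -0.0, -85.5]
contact_force: [-0.5, 0.8, 0.1]
gripper_width: 0.0875
gripper_force: 0.0
[0.57877211 0.26241674 0.30121187] 0.08764083906880783
wrist 1560 (array([593.6, 315.6]), array([ 16.8, 118.5]), 4.5) [0.5938 0.3129 0.1249] yaw 4.602329067701198
top 273 (array([592.4, 306.6]), array([ 15.8, 103.2]), 4.8) [0.5916 0.3111 0.1259] yaw 4.548736607321784
scene 288 (array([590.8, 318.1]), array([ 16., 119.]), 4.1) [0.5901 0.3219 0.1245] yaw 4.0877707375470935
```

```bash
python3 -c "
from h import *
go([.5936,.3155,.084],-85.45)"
```

```text
ROW [-0.0518 -0.0188  0.2172] [-0.01  0.   -0.13] dist 0.2241 rows 5.373987695851224 0.018384478116838278
```

```bash
python3 -m pendant '[[-0.025,-0.01,0.02,0,0,0],[-0.0518,-0.0188,0.05,0,0,0],[-0.0518,-0.0188,0.09,0,0,0],[-0.0518,-0.0188,0.125,0,0,0],[-0.0518,-0.0188,0.16,0,0,0],[-0.0518,-0.0188,0.19,0,0,0],[-0.0518,-0.0188,0.21,0,0,0],[-0.0518,-0.0188,0.2172,0,0,0],[-0.0518,-0.0188,0.2172,0,0,0],[-0.0518,-0.0188,0.2172,0,0,0]]' 0.06
python3 -m pendant '[[0,0,0,0,0,0],[0,0,0,0,0,0],[0,0,0,0,0,0],[0,0,0,0,0,0],[0,0,0,0,0,0],[0,0,0,0,0,0],[0,0,0,0,0,0],[0,0,0,0,0,0]]' 0.0 40
python3 -m pendant '[[0,0,0,0,0,0],[0,0,0,0,0,0]]'
```

```text
time_s: 7.18
tcp_pos: [0.5941, 0.3166, 0.085]
eef_rot: [-179.9, 0.0, -85.5]
contact_force: [-0.2, 0.1, 1.0]
gripper_width: 0.0604
gripper_force: 0.0
time_s: 7.85
tcp_pos: [0.5933, 0.3168, 0.0839]
eef_rot: [-180.0, 0.0, -85.5]
contact_force: [-0.3, 0.5, 0.3]
gripper_width: 0.0172
gripper_force: 40.0
time_s: 8.02
tcp_pos: [0.5933, 0.3168, 0.0839]
eef_rot: [-180.0, 0.0, -85.5]
contact_force: [-0.2, 0.0, 1.3]
gripper_width: 0.0173
gripper_force: 40.0
```

```bash
python3 -m pendant '[[0,0,-0.005,0,0,0],[0,0,-0.015,0,0,0],[0,0,-0.03,0,0,0],[0,0,-0.05,0,0,0],[0,0,-0.075,0,0,0],[0,0,-0.10,0,0,0],[0,0,-0.125,0,0,0],[0,0,-0.145,0,0,0],[0,0,-0.16,0,0,0],[0,0,-0.17,0,0,0],[0,0,-0.17,0,0,0],[0,0,-0.17,0,0,0]]'
python3 - <<'E'
from h import *
s=r.get_state(); print(s['tcp_pos'],s['contact_force'],s['gripper_width'])
c=cap('wrist');d=cap('scene'); P=cloud(d)
o=np.zeros((420,800,3),np.uint8); o[:,:560]=c['frame']; o[:,560:]=cv2.resize(d['frame'][180:320,170:250],(240,420)); cv2.imwrite('pics/w4.png',o[...,::-1])
E
```

```text
time_s: 9.02
tcp_pos: [0.5931, 0.3168, 0.2539]
eef_rot: [-180.0, 0.0, -85.5]
contact_force: [-0.1, 0.1, -1.9]
gripper_width: 0.0173
gripper_force: 40.0
[0.59309895 0.31676556 0.25390779] [-0.13104572  0.11334841 -1.89080899] 0.01730081776140416
```

View pics/w4.png

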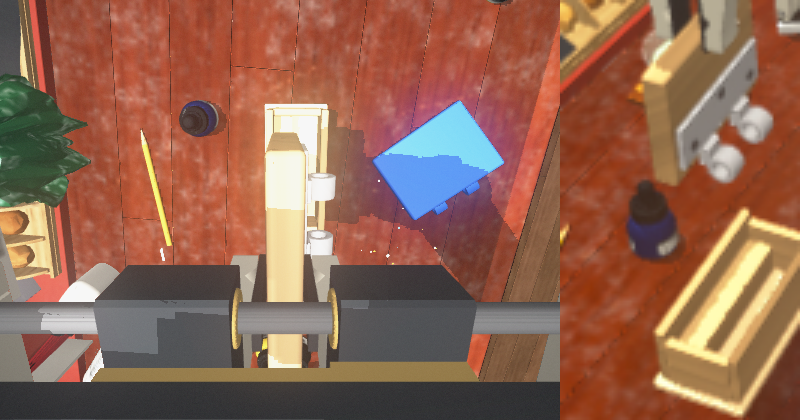

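The leaf is held in the fingers with its knuckles at wrist pixels (321,187) and (320,243), and the rack is empty. Next I measure the leaf's pose in the hand.

```bash
cat > k.py <<'E'
from h import *
from scipy.optimize import least_squares
# leaf pose from wrist cloud: fit cylinder (r=11) to knuckle points + batten face
def leaf(c,s,verbose=1):
    P=cloud(c); f=cv2.cvtColor(c['frame'],cv2.COLOR_RGB2HSV); t=s['tcp_pos']; 
    a=np.radians(s['eef_rot'][2]+90); ex=np.array([np.cos(a),np.sin(a),0]); ey=np.array([-np.sin(a),np.cos(a),0])
    D=P-t; u=D@ex; v=D@ey; w=D[...,2]   # gripper-aligned, z up
    L=np.stack([u,v,w],-1)
    k=L[(u<-.013)&(u>-.045)&(abs(v)<.05)&(w>-.066)&(w<-.036)&(f[...,1]<70)]
    return L,k
if __name__=='__main__':
    c=cap('wrist'); s=r.get_state(); L,k=leaf(c,s)
    print(len(k),np.histogram(k[:,1],np.arange(-.05,.05,.004)))
    def res(p,q): # p: u0,w0, du/dv, dw/dv
        return np.hypot(q[:,0]-p[0]-p[2]*q[:,1],q[:,2]-p[1]-p[3]*q[:,1])-.011
    q=k[(abs(abs(k[:,1])-.022)<.006)]
    for x in range(3):
        o=least_squares(res,[-.025,-.053,0,0],args=(q,),loss='soft_l1',f_scale=.001); q=q[abs(res(o.x,q))<.003]
    print('cyl',np.round(o.x,4),len(q),np.sqrt(np.mean(o.fun**2)))
    b=L[(abs(L[...,0])<.015)&(L[...,2]>.03)&(L[...,2]<.05)&(L[...,1]<0)&(L[...,1]>-.075)]
    print('batten top',len(b),np.percentile(b,[2,50,98],axis=0).round(4).tolist(), np.polyfit(b[:,1],b[:,2],1), np.polyfit(b[:,1],b[:,0],1))
E
python3 k.py
```

```text
1286 (array([  0,   0,   0,   0, 159, 167, 150, 137,  87,   0,   0,   0,   0,
         0,   0, 188, 185, 122,  86,   5,   0,   0,   0,   0]), array([-0.05 , -0.046, -0.042, -0.038, -0.034, -0.03 , -0.026, -0.022,
       -0.018, -0.014, -0.01 , -0.006, -0.002,  0.002,  0.006,  0.01 ,
        0.014,  0.018,  0.022,  0.026,  0.03 ,  0.034,  0.038,  0.042,
        0.046]))
cyl [-0.024  -0.053   0.0026  0.0008] 663 0.0005509139691811394
batten top 5788 [[-0.0118, -0.0607, 0.0358], [0.0005, -0.0309, 0.0411], [0.0119, -0.0016, 0.0469]] [0.02118639 0.04169   ] [-0.00756919  0.00030788]
```

Run:
```python
from k import *
s=r.get_state(); L,k=leaf(ld('wrist'),s)
q=k[(k[:,2]>-.050)]; 
for sgn in(-1,1):
    e=np.sort(q[q[:,1]*sgn>0][:,1]); print(len(e),np.percentile(e,[1,3,50,97,99]).round(4))
b=L[(abs(L[...,0])<.007)&(L[...,2]>.033)&(L[...,2]<.05)&(L[...,1]<0)&(L[...,1]>-.085)]; print('end',np.percentile(b[:,1],[.3,1,2]))
v0=-.0015
a=np.radians(8.45); ex=np.array([np.cos(a),np.sin(a)]); ey=np.array([-np.sin(a),np.cos(a)]); O=np.array([.5729,-.0219])
T=O+.0243*ex-v0*ey; print(T); go([*T,.2539],-81.55)
```

```text
604 [-0.0312 -0.0311 -0.0242 -0.016  -0.0155]
429 [0.0126 0.0127 0.0178 0.0249 0.0257]
end [-0.06114553 -0.06101729 -0.06070068]
[ 0.59671579 -0.01684549]
ROW [ 0.3325  0.022  -0.0012] [ 0.13 -0.07 -3.96] dist 0.3332 rows 7.991183516175107 0.5532874444829753
```

```bash
python3 -m pendant '[[0.01,0.001,0,0,0,-0.3],[0.035,0.003,0,0,0,-0.8],[0.07,0.005,0,0,0,-1.3],[0.105,0.007,0,0,0,-1.8],[0.14,0.009,0,0,0,-2.3],[0.175,0.011,0,0,0,-2.8],[0.21,0.014,0,0,0,-3.3],[0.245,0.016,0,0,0,-3.96],[0.28,0.018,0,0,0,-3.96],[0.31,0.02,0,0,0,-3.96],[0.328,0.0215,0,0,0,-3.96],[0.3325,0.022,0,0,0,-3.96]]'
python3 -m pendant '[[0,0,0.02,0,0,0],[0,0,0.04,0,0,0],[0,0,0.045,0,0,0],[0,0,0.045,0,0,0],[0,0,0.045,0,0,0]]'
python3 k.py
cat > j.py <<'E'
from h import *
c=cap('wrist') if 1 else 0; P=cloud(c); s=r.get_state(); print(s['tcp_pos'],s['eef_rot'])
a=np.radians(8.45); ex=np.array([np.cos(a),np.sin(a)]); ey=np.array([-np.sin(a),np.cos(a)]); O=np.array([.5729,-.0219])
def uv(q): return (q[:,:2]-O)@ex,(q[:,:2]-O)@ey
q=sel(P,.5,.7,-.12,.1,.067,.0755);u,v=uv(q);k=(u>.025)&(u<.07)&(abs(v)<.08);print('jamb u',np.percentile(u[k],[1,50,99]).round(4),'v',np.percentile(v[k],[.5,1]).round(4),np.median(q[k,2]))
q=sel(P,.5,.7,-.12,.1,.083,.09);u,v=uv(q);k=abs(u)<.02
for lo,hi in((-.06,-.028),(-.02,.02),(.03,.06)):
    m=k&(v>lo)&(v<hi)
    if m.sum()>5: print('kn',m.sum(),'u',np.median(u[m]).round(4),'v',np.percentile(v[m],[2,98]).round(4),'z',np.percentile(q[m,2],[50,95]).round(4))
q=sel(P,.45,.7,-.35,.1,.012,.0185);u,v=uv(q)
for lo,hi in((-.26,-.2),(-.2,-.14),(-.12,-.06)):
    k=(v>lo)&(v<hi)&(abs(u)<.09); print('board',np.percentile(u[k],[1,99]).round(4),k.sum())
cv2.imwrite('pics/w5.png',c['frame'][...,::-1])
E
python3 j.py
```

```text
time_s: 10.17
tcp_pos: [0.5965, -0.0198, 0.2532]
eef_rot: [179.9, -0.0, -81.7]
contact_force: [0.2, 0.2, -2.2]
gripper_width: 0.0173
gripper_force: 40.0
time_s: 10.58
tcp_pos: [0.5975, -0.0164, 0.2091]
eef_rot: [180.0, -0.0, -81.5]
contact_force: [0.6, 0.2, -1.3]
gripper_width: 0.0175
gripper_force: 40.0
1335 (array([  0,   0,   0,   0, 165, 184, 153, 151,  81,   0,   0,   0,   0,
         0,   0, 197, 187, 128,  88,   1,   0,   0,   0,   0]), array([-0.05 , -0.046, -0.042, -0.038, -0.034, -0.03 , -0.026, -0.022,
       -0.018, -0.014, -0.01 , -0.006, -0.002,  0.002,  0.006,  0.01 ,
        0.014,  0.018,  0.022,  0.026,  0.03 ,  0.034,  0.038,  0.042,
        0.046]))
cyl [-0.0242 -0.0538  0.0002  0.0005] 657 0.0005666237795879342
batten top 5855 [[-0.0123, -0.0608, 0.0351], [0.0001, -0.0306, 0.0404], [0.0124, -0.0017, 0.0479]] [0.02688412 0.04118709] [-1.95890297e-03  7.86272210e-05]
[ 0.59810815 -0.0161467   0.21001206] [-1.79910841e+02 -1.40171458e-02 -8.15023882e+01]
jamb u [0.0262 0.0507 0.0589] v [-0.0642 -0.0642] 0.07105751373301364
kn 349 u 0.001 v [-0.0532 -0.0341] z [0.085
[... 213 characters left out ...]
),k.sum())
                                                ~~~~~~~~~~~~~^^^^^^^^^^^^^
    return _quantile_unchecked(
        a, q, axis, out, overwrite_input, method, keepdims, weights)
    return _ureduce(a,
                    func=_quantile_ureduce_func,
    ...<5 lines>...
                    overwrite_input=overwrite_input,
                    method=method)
    r = func(a, **kwargs)
    result = _quantile(arr,
                       quantiles=q,
    ...<2 lines>...
                       out=out,
                       weights=wgt)
    slices_having_nans = np.isnan(arr[-1, ...])
                                  ~~~^^^^^^^^^
IndexError: index -1 is out of bounds for axis 0 with size 0
```

```bash
cat > rel.py <<'E'
from k import *
a=np.radians(8.45); ex=np.array([np.cos(a),np.sin(a)]); ey=np.array([-np.sin(a),np.cos(a)]); O=np.array([.5729,-.0219])
def cyl(q):
    res=lambda p:np.hypot(q[:,0]-p[0],q[:,2]-p[1])-.011
    return least_squares(res,[np.median(q[:,0]),q[:,2].max()-.011],loss='soft_l1',f_scale=.0007).x
out=[]
for i in range(4):
    c=cap('wrist'); P=cloud(c); h=cv2.cvtColor(c['frame'],cv2.COLOR_RGB2HSV); d=P-np.array([*O,.075])
    J=np.stack([d[...,:2]@ex,d[...,:2]@ey,d[...,2]],-1)[h[...,1]<70]
    s=r.get_state(); t=np.array([*(s['tcp_pos'][:2]-O)@np.array([ex,ey]).T,s['tcp_pos'][2]-.075])
    row=[]
    for z0 in (0,t[2]-.0535):
        for v0 in ((-.044,.0395) if z0==0 else (-.0235,.0185)):
            k=J[(abs(J[:,0]-(0 if z0==0 else t[0]-.0243))<.0125)&(abs(J[:,1]-v0-(0 if z0==0 else t[1]))<(.008 if v0<0 else .005))&(J[:,2]>z0+.001)&(J[:,2]<z0+.014)]
            row+=[*cyl(k)*1000] if len(k)>15 else [np.nan]*2
    k=J[(abs(J[:,0])<.008)&(abs(J[:,1]+.044)<.016)&(J[:,2]>.005)&(J[:,2]<.013)]; jv=np.percentile(k[:,1],[2,98])
    k=J[(abs(J[:,0]-t[0]+.0243)<.008)&(abs(J[:,1]-t[1]+.0235)<.012)&(J[:,2]>t[2]-.0505)&(J[:,2]<t[2]-.041)]; lv=np.percentile(k[:,1],[2,98])
    row+=[*jv*1000,*lv*1000]; out.append(row)
print('jigR u,z jigL u,z | leafR u,z leafL u,z | jig v rng, leaf v rng (mm)\n',np.round(out,1)); print(np.round(np.nanmean(out,0),2)); print(s['tcp_pos'],s['contact_force'])
cv2.imwrite('pics/w%d.png'%int(s['time_s']*100),c['frame'][...,::-1])
E
python3 rel.py; ls pics
```

```text
jigR u,z jigL u,z | leafR u,z leafL u,z | jig v rng, leaf v rng (mm)
 [[  1.1  -0.3   1.2  -0.3   2.2  81.7   2.1  81.8 -53.7 -34.  -29.2 -13.9]
 [  1.1  -0.2   1.3  -0.1   2.1  81.7   2.1  81.9 -53.7 -34.2 -29.2 -13.8]
 [  1.   -0.3   1.1  -0.4   2.   81.6   1.9  81.7 -53.7 -34.4 -29.2 -13.9]
 [  1.   -0.2   1.2  -0.2   1.8  81.5   1.8  81.5 -53.7 -34.1 -29.2 -13.8]]
[  1.08  -0.25   1.2   -0.26   2.04  81.61   1.99  81.7  -53.72 -34.19
 -29.2  -13.85]
[ 0.59772754 -0.01626054  0.20958773] [ 0.20511699 -0.29639302 -0.56286652]
crop1.png
s2.png
scene0.png
top0.png
w1.png
w1088.png
w3.png
w4.png
```

```bash
python3 -m pendant '[[0.0005,0.0009,0.01,0,0,0],[0.0005,0.0009,0.025,0,0,0],[0.0005,0.0009,0.04,0,0,0],[0.0005,0.0009,0.05,0,0,0],[0.0005,0.0009,0.055,0,0,0],[0.0005,0.0009,0.055,0,0,0],[0.0005,0.0009,0.055,0,0,0],[0.0005,0.0009,0.055,0,0,0],[0.0005,0.0009,0.055,0,0,0]]'; python3 rel.py
```

```text
time_s: 11.63
tcp_pos: [0.5971, -0.017, 0.1547]
eef_rot: [-179.9, -0.0, -81.5]
contact_force: [0.2, 0.2, -1.5]
gripper_width: 0.0174
gripper_force: 40.0
jigR u,z jigL u,z | leafR u,z leafL u,z | jig v rng, leaf v rng (mm)
 [[  1.2  -0.2   nan   nan   0.9  26.4   1.   26.5 -53.5 -34.5 -29.9 -14.6]
 [  1.2  -0.2   nan   nan   0.9  26.3   0.8  26.4 -53.5 -34.6 -29.8 -14.5]
 [  1.1  -0.2   nan   nan   0.9  26.2   0.8  26.3 -53.6 -34.6 -29.9 -14.5]
 [  1.1  -0.2   nan   nan   0.7  26.1   0.8  26.2 -53.6 -34.6 -29.8 -14.5]]
[  1.16  -0.2     nan    nan   0.88  26.24   0.85  26.33 -53.54 -34.59
 -29.85 -14.54]
[ 0.59675567 -0.01707566  0.1542526 ] [-0.36884702 -0.10506064 -1.42983431]rel.py:19: RuntimeWarning: Mean of empty slice
  print('jigR u,z jigL u,z | leafR u,z leafL u,z | jig v rng, leaf v rng (mm)\n',np.round(out,1)); print(np.round(np.nanmean(out,0),2)); print(s['tcp_pos'],s['contact_force'])
```

Aligned to within about 0.3 mm. I'll lower the remaining 26.5 mm.

```bash
python3 -m pendant '[[0,0,0.004,0,0,0],[0,0,0.009,0,0,0],[0,0,0.014,0,0,0],[0,0,0.019,0,0,0],[0,0,0.023,0,0,0],[0,0,0.0255,0,0,0],[0,0,0.0262,0,0,0],[0,0,0.0262,0,0,0],[0,0,0.0262,0,0,0],[0,0,0.0262,0,0,0],[0,0,0.0262,0,0,0],[0,0,0.0262,0,0,0]]'; python3 rel.py 2>/dev/null; ls -t pics|head -1
python3 - <<'E'
from h import *
c=cap('scene');a=np.radians(8.45);ey=np.array([-np.sin(a),np.cos(a)])
q=pts('scene',(.54,.68,-.33,-.14,.118,.142),c=c);print(len(q),q.mean(0) if len(q) else 0)
w=ld('wrist')['frame'][:300,100:400]
o=np.zeros((600,800,3),np.uint8);o[:,:480]=cv2.resize(c['frame'][110:260,240:360],None,fx=4,fy=4,interpolation=cv2.INTER_CUBIC);o[:300,500:800]=w
cv2.imwrite('pics/end.png',o[...,::-1])
E
```

```text
time_s: 12.83
tcp_pos: [0.5967, -0.0171, 0.1278]
eef_rot: [-180.0, 0.0, -81.5]
contact_force: [0.6, -1.1, -1.6]
gripper_width: 0.0176
gripper_force: 40.0
jigR u,z jigL u,z | leafR u,z leafL u,z | jig v rng, leaf v rng (mm)
 [[  1.2  -0.2   nan   nan   0.5  -0.4   0.6  -0.4 -53.6 -28.6 -29.9 -14.6]
 [  1.1  -0.2   nan   nan   0.5  -0.4   0.3  -0.4 -53.6 -28.5 -29.9 -14.6]
 [  1.1  -0.2   nan   nan   0.4  -0.5   0.3  -0.4 -53.6 -28.6 -29.9 -14.5]
 [  1.1  -0.2   nan   nan   0.5  -0.5   0.4  -0.4 -53.6 -28.6 -29.9 -14.4]]
[  1.12  -0.21    nan    nan   0.47  -0.48   0.37  -0.42 -53.61 -28.55
 -29.89 -14.51]
[ 0.59664087 -0.01704728  0.12771962] [ 0.28939535 -0.02956441 -1.49241507]
w1303.png
0 0
```

View pics/end.png

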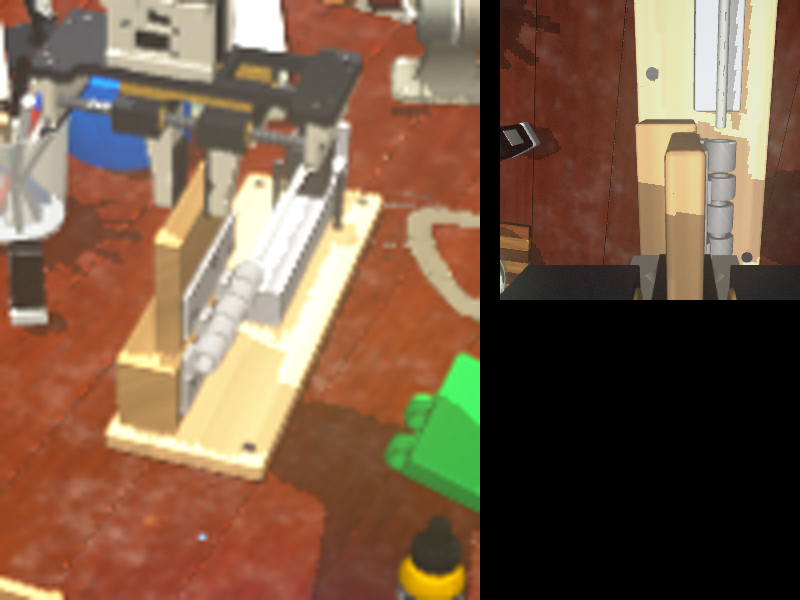

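The leaf's knuckles sit in the gaps (wrist crop ~(722,150) to (722,240)), in line within 1 mm. The wrist force has not changed, so nothing is pressing, and the pin tip stands clear. I'm handing it in.

```bash
python3 -c "
from plant import r
print(r.close_job()); print(r.get_state()['time_s'])"
```

```text
the job is handed in; nothing more can be done
None
the job is handed in; nothing more can be done
```

I handed the job in after about 13 s of robot time, with no verdict shown: the pin was parked at the mark (slide about 0.120 m, though the fingers dragged the grip there instead of pinching it), and the leaf was held between the jig knuckles, in line within about 1 mm and not pressing on the jig.

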